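# Empty a shutter cup of offcuts onto the sorting mat

### The job

Turn the yellow cup of wooden offcuts over, with its clear shutter still shut, so that it stands mouth down flat on the black rubber mat. Then pull the shutter fully open by its red tab so that the offcuts drop out, lift the cup straight up to leave the offcuts together in a heap on the mat, and stand the empty cup, still mouth down, on the bare bench beside the mat. Leave the other tools where they lie.

Things in the scene. Friction and masses are not known exactly. Their poses are not given: they have to be found in the camera images.
- cup: Yellow rigid cup, 62 mm along its x, 100 along y, 100 high along z; walls 4 mm, floor 5; 0.3 to 0.6 kg, plus 0.1 kg of offcuts. Origin: centre of the underside of its floor; +z points to the mouth. Starts upright on the bench, shutter shut. Grip it across the 62 mm (its x), clear of the tab; grasps tilted 45 degrees turn it a quarter turn each. It lies stably on its +y or -y side.
- cup_mouth (a point): Centre of the cup's mouth, in the plane of the rim, 100 mm from the origin along the cup's +z.
- shutter (a joint): Clear 3 mm plate that closes the mouth, captive in the cup, just inside the rim. 0 m is shut, 0.056 m is fully open. It slides towards the cup's -x with about 0.5 N of friction and stays where it is left; it never comes off. With the cup mouth down, it can be pulled without holding the cup.
- shutter_tab (a point): Middle of the shutter's red tab, a block 22 mm along the cup's x, 14 along y, 25 along z, outside the cup's -x wall: when shut it is 76 mm from the cup's axis towards -x and 84.5 mm from the floor plane along +z. Its near end is 34 mm from the wall, joined to the plate by a 3 mm thick strap. It moves with the shutter. Pinch it across the 14 mm.
- mat: Black rubber sorting mat with a grey line near its edge, fixed to the bench, 180 mm along its x, 300 mm along its y, 3 mm thick. Origin at the centre of its underside, z up.
- offcut_b: Planed wooden block 30 x 75 x 26 mm (x, y, z), loose in the cup. Origin at the centre of its 30 x 75 mm underside.
- offcut_c: Dark wooden block 34 x 60 x 34 mm (x, y, z), loose in the cup. Origin at the centre of its 34 x 60 mm underside.
- offcut_d: Plywood block 50 x 50 x 18 mm (x, y, z), loose in the cup. Origin at the centre of its 50 x 50 mm underside.
- tape_measure: Bystander: dark tape measure, 36 x 72 x 62 mm high. Origin under its centre.
- spring_clamp_1: Bystander: orange spring clamp lying flat, 67 x 117 x 22 mm high. Origin under its centre.
- sanding_block_1: Bystander: brown sanding block, 66 x 110 x 31 mm high. Origin under its centre.
- screwdriver_2: Bystander: green-handled screwdriver lying down, 30 x 192 x 32 mm high. Origin under its centre.

How it is judged:
By the outcome, as a careful person would: the job done as asked, in the order asked, and still so for the second after the job is handed in, with the robot touching nothing.
It also fails if it takes over 72 s, if anything falls off the work surface, if the arm or the gripper's body presses on something with over 40 N, if the wrist force passes 120 N, or if a joint passes its speed limit or range.

### The arm

A 6-joint arm with a two-finger parallel gripper is mounted at the origin on a cart in front of the work surface, level with it; the furniture and walls round the work are solid. World frame = base frame: x ahead of the robot, y to its left, z up, the work surface at z = 0. Lengths are in m, angles in rad, forces in N, time in s.
With the tool pointing down it reaches from about 0.35 to 0.775 m from the base axis. Payload 7.3 kg.
Tool frame: the origin (TCP) lies at the very end of the fingers, on their centre line; the grasp point (between the pads) lies 19 mm behind it (robot.hold_point_z is the distance from the TCP to the grasp point, in m); z points along the fingers, y is the direction in which the jaws open and shut (so a half turn about z gives the same grasp; the last joint's range is limited). The gripper opens to 92 mm and grips with 3 to 60 N. Pads are 19 mm wide; open, the fingers measure 130 mm over their backs; the gripper's body (75 mm by 190 mm) begins 47 mm behind the grasp point.
Start: joints at [1.182, 0.342, 1.524, -0, 1.275, -0.146], TCP at [0.126, 0.51, 0.227] pointing down, gripper open.
Joint ranges: [-2.53, 2.53], [-0.77, 2.02], [0.04, 2.7], [-1, 4.14], [0.28, 2.66], [-3.11, 3.11]. Speed limits (rad/s): [2.57, 2.57, 3.14, 3.14, 3.14, 3.14].

### API

Orientations are given as [roll, pitch, yaw] about the fixed x, y, z axes, in that order (R = Rz(yaw) Ry(pitch) Rx(roll)).
In Python, from cell import monitor, viewer, robot gives the robot as it stands.
- The arm moves only by the tool move_arm, never from a script. Its argument "deltas" is a list of rows, each an object of numbers: "x", "y", "z": the shift along the tool's x, y, z in m; "wx", "wy", "wz": the turn, a rotation vector about the tool's x, y, z in degrees; "hand": the opening, from 0 (shut) to 1 (fully open). In form: [{"x": .., "y": .., "z": .., "wx": .., "wy": .., "wz": .., "hand": ..}, ...]. A call has 1 to 8 rows; each row is the pose to reach, as a shift and turn from the pose commanded when the call began, along the tool's axes at that moment; what a row does not reach only later rows make up. A row lasts 1/8 s, in which the tool goes at most 62.5 mm and 10.7 degrees, less where a joint would pass 70% of its speed; a pose out of reach is approached as far as the arm can. A call with a gripper value outside its range is refused whole. The fingers move at their own pace and stop on an object; "grip_force" is the grip in N (left out, the last holds). Time passes only in rows, so rows that repeat a pose let the fingers close. It gives the time, the measured TCP pose, the force and the opening at its end, in the units of the state.
- monitor.observe(): the state, without advancing time (a new reading comes with each control period).
- viewer.read_camera(name): name is "scene" or "side" or "wrist"; returns the picture (420x560x3 uint8, red, green, blue); there is no depth.
- viewer.camera_params(name): a dict with "camera_matrix" (3x3 intrinsics, pixels), "R" (3x3) and "t" (3): a world point X has camera coordinates R X + t. Camera axes: x right, y down, z forward; pixel columns grow to the right and rows downward; lengths in m; the calibration is good to about 2 mm. A picture is of the moment at which its call begins: read the wrist's pose just before it. camera_params takes no time and is no camera call; for the wrist camera it gives the pose at the moment of the call.
- robot.hand_in(): hands the job in, once; it reports no verdict.
The state is a dict: "time": time; "qpos": joint angles; "qvel": joint speeds; "joint_efforts": joint torques, N m; "tool_pos": TCP position; "tool_rot": TCP orientation; "contact_force": force on the tool from outside, world axes, zero at the start; "torque": the same for the moment, N m; "opening": finger opening in m.
Only numpy, scipy, OpenCV 4.12 (cv2) and the standard library are available. Lean on these libraries where they do the work, as an engineer would, in place of code of your own. Each camera call takes 0.05 s, during which the arm holds its last target. There are 200 camera calls.

## Working session

There is one attempt and no reset: what is moved stays moved. The work goes in short steps, Python scripts to look and compute and a tool call to move; the robot and the scene stay as the last step left them, time stands still between calls to the robot, and variables do not carry over. Pictures are saved under pics/ and viewed, about 8 in all and at most 12, crops included, and the job is handed in when it is done.

Besides the shell and the picture viewer there is one more tool, called after "Call:" in YAML: its name, and indented under it one key for each argument. move_arm: Moves the arm, as the interface text tells. Its arguments: {"type":"object","properties":{"deltas":{"type":"array","items":{"type":"object","properties":{"x":{"type":"number"},"y":{"type":"number"},"z":{"type":"number"},"wx":{"type":"number"},"wy":{"type":"number"},"wz":{"type":"number"},"hand":{"type":"number"}}}},"grip_force":{"type":"number"}},"required":["deltas"]}

```bash
ls; mkdir -p pics
python3 - <<'E'
from cell import monitor, viewer, robot
import cv2,numpy as np
s=monitor.observe();print(s['time'],s['tool_pos'],s['tool_rot'],robot.hold_point_z)
ims=[]
for n in ["scene","side"]:
    im=viewer.read_camera(n);cv2.imwrite(f"pics/{n}0.png",im[...,::-1])
    p=viewer.camera_params(n);print(n,np.round(p['camera_matrix'],1).tolist(),np.round(p['R'],3).tolist(),np.round(p['t'],3).tolist())
E
```

```text
pics
0.0 [0.12602647 0.50924067 0.22606245] [-3.14012501e+00 -2.16587011e-04  2.89881648e+00] 0.0188
scene [[544.7, 0.0, 276.4], [0.0, 544.7, 211.5], [0.0, 0.0, 1.0]] [[-0.793, -0.61, 0.006], [-0.413, 0.53, -0.741], [0.448, -0.59, -0.672]] [0.536, 0.228, 1.796]
side [[495.2, 0.0, 277.8], [0.0, 495.2, 219.4], [0.0, 0.0, 1.0]] [[0.839, -0.544, 0.021], [-0.33, -0.539, -0.775], [0.433, 0.643, -0.632]] [-0.376, 0.323, 1.213]
```

View pics/scene0.png

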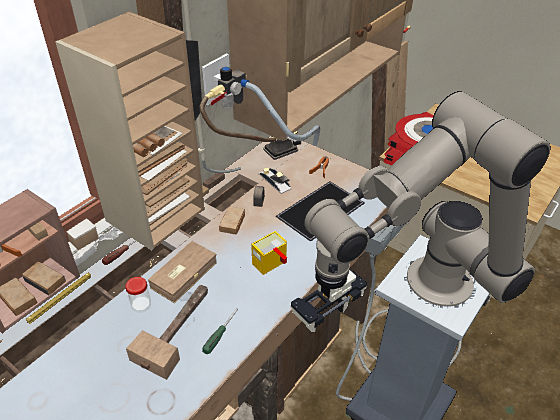

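View pics/side0.png

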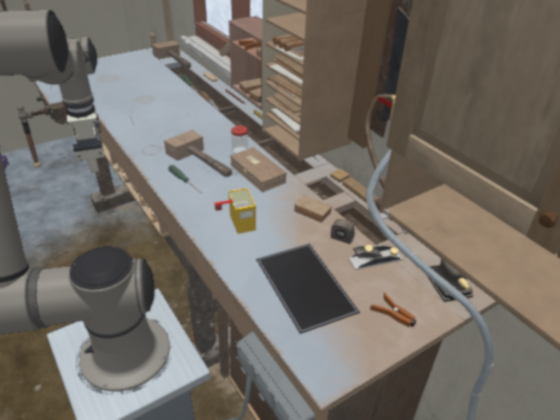

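Scene view: yellow cup at about (268,252) with its red tab at (281,257), and the mat around (320,208). Side view: cup at (242,210), tab at (222,205), mat around (305,285). I'll measure these now.

```bash
cat > h.py <<'E'
import cv2,numpy as np
from cell import monitor, viewer, robot
from scipy.spatial.transform import Rotation as Ro
def ray(P,uv):
    K,R,t=[np.array(P[k]) for k in("camera_matrix","R","t")]
    d=R.T@np.linalg.inv(K)@np.array([*uv,1.]);return -R.T@t,d/np.linalg.norm(d)
def plane(P,uv,z):
    o,d=ray(P,uv);return o+d*(z-o[2])/d[2]
def tri(rays):
    A=sum(np.eye(3)-np.outer(d,d) for o,d in rays);b=sum((np.eye(3)-np.outer(d,d))@o for o,d in rays)
    X=np.linalg.solve(A,b);return X,[np.linalg.norm((np.eye(3)-np.outer(d,d))@(X-o)) for o,d in rays]
def proj(P,X):
    c=np.array(P["R"])@X+P["t"];c=np.array(P["camera_matrix"])@c;return c[:2]/c[2]
def mask(im,name):
    h=cv2.cvtColor(im,cv2.COLOR_RGB2HSV);H,S,V=cv2.split(h)
    if name=="red":m=((H<6)|(H>174))&(S>190)&(V>100)
    if name=="yellow":m=(H>20)&(H<32)&(S>150)&(V>90)
    if name=="black":m=(V<62)&(S<110)
    return m.astype(np.uint8)*255
def blobs(m,lo=20):
    n,_,st,c=cv2.connectedComponentsWithStats(m);return [(st[i].tolist(),c[i].round(1).tolist()) for i in range(1,n) if st[i][4]>lo]
E
python3 - <<'E'
from h import *
out=[]
for n,(x0,y0) in {"scene":(200,165),"side":(200,170)}.items():
    im=cv2.imread(f"pics/{n}0.png")[...,::-1].copy();P=viewer.camera_params(n)
    for c in("red","yellow"):print(n,c,blobs(mask(im,c)))
    m=mask(im,"black");k,l,st,ce=cv2.connectedComponentsWithStats(m)
    for i in range(1,k):
        if st[i][4]>1200:
            cs,_=cv2.findContours((l==i).astype(np.uint8),cv2.RETR_EXTERNAL,cv2.CHAIN_APPROX_NONE)
            q=cv2.approxPolyDP(cv2.convexHull(cs[0]),4,True)[:,0];print(n,"black",st[i].tolist());print([(p.tolist(),plane(P,p,.003).round(3)[:2].tolist()) for p in q])
    x0,y0,w,h={"scene":(235,220,65,65),"side":(205,180,65,65)}[n]
    out.append(cv2.resize(im[y0:y0+h,x0:x0+w],(390,390),interpolation=cv2.INTER_CUBIC))
cv2.imwrite("pics/z.png",np.hstack(out)[...,::-1])
E
```

```text
scene red [([384, 112, 50, 53, 620], [402.2, 138.4]), ([273, 248, 14, 16, 67], [280.5, 254.5]), ([126, 284, 20, 11, 47], [136.3, 290.9])]
scene yellow [([252, 231, 35, 44, 620], [268.0, 256.5]), ([43, 273, 48, 34, 137], [72.3, 286.4]), ([26, 299, 34, 25, 80], [42.6, 311.4])]
scene black [238, 268, 134, 152, 5020]
[([371, 273], [0.193, 0.112]), ([363, 322], [0.112, 0.3]), ([276, 419], [0.132, 0.71]), ([254, 419], [0.178, 0.745]), ([239, 406], [0.233, 0.741]), ([238, 396], [0.254, 0.721]), ([315, 268], [0.353, 0.208])]
side red []
side yellow [([231, 204, 24, 28, 333], [242.4, 219.0])]
side black [376, 0, 35, 94, 1658]
[([410, 7], [2.671, 1.722]), ([395, 92], [1.608, 0.749]), ([376, 93], [1.52, 0.787]), ([394, 0], [2.691, 1.905])]
side black [72, 246, 59, 42, 1394]
[([130, 258], [0.126, 0.306]), ([127, 272], [0.099, 0.254]), ([111, 284], [0.045, 0.233]), ([88, 287], [-0.012, 0.255]), ([72, 278], [-0.04, 0.313]), ([74, 262], [-0.017, 0.375]), ([88, 251], [0.031, 0.4]), ([108, 246], [0.088, 0.391])]
side black [263, 247, 91, 81, 3933]
[([307, 247], [0.6, 0.07]), ([353, 310], [0.559, -0.199]), ([302, 327], [0.411, -0.173]), ([263, 260], [0.456, 0.092])]
side black [331, 343, 108, 77, 2601]
[([438, 343], [0.673, -0.396]), ([411, 419], [0.469, -0.507]), ([331, 419], [0.32, -0.412]), ([336, 409], [0.344, -0.4])]
```

View pics/z.png

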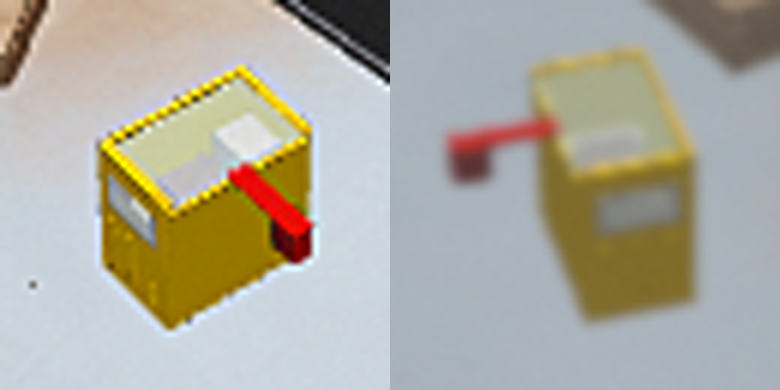

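The crops show the rim corners in both views, with the tab sticking out toward the robot. I'll triangulate them.

```bash
python3 - <<'E'
from h import *
S=viewer.camera_params("scene");D=viewer.camera_params("side")
pts={"A":((252.2,243.8),(246.7,188.0)),"B":((263.8,255.5),(228.8,191.7)),"C":((286.7,241.7),(235,209.7)),"D":((275.3,231.2),(255.5,205.5)),"tab":((284,260),(283.3-5.5-205+205-55,0))}
q={}
for k in "ABCD":
    q[k],r=tri([ray(S,pts[k][0]),ray(D,pts[k][1])]);print(k,q[k].round(4),np.round(r,4))
c=sum(q.values())/4;print("rim c",c.round(4))
x=(q['A']-q['B']+q['D']-q['C'])/2;y=(q['B']-q['C']+q['A']-q['D'])/2
print("x",x.round(3),np.linalg.norm(x),np.degrees(np.arctan2(x[1],x[0])),"y",np.linalg.norm(y),np.degrees(np.arctan2(y[1],y[0]))-90)
# tab top end face centre: scene (305,232)->crop ; side (468,140)
t,r=tri([ray(S,(235+293/6,220+232/6)),ray(D,(205+79/6,180+150/6))]);print("tab",t.round(4),r,"off",(t-c).round(3))
# base corners at z=0
for P,uv in((S,(235+170/6,220+328/6)),(S,(235+103/6,220+267/6)),(D,(205+198/6,180+321/6)),(D,(205+303/6,180+298/6))):print(plane(P,uv,0).round(4))
im=cv2.imread("pics/scene0.png")[...,::-1].copy()
# mat from side + scene
for uv in((307,247),(353,310),(302,327),(263,260)):
    w=plane(D,uv,.003);print(w.round(3),proj(S,w).round(1))
E
python3 -c "
import cv2
a=cv2.imread('pics/scene0.png')[165:265,240:390];b=cv2.imread('pics/side0.png')[235:335,240:390]
import numpy as np
cv2.imwrite('pics/m.png',np.vstack([cv2.resize(a,(450,300),interpolation=2),cv2.resize(b,(450,300),interpolation=2)]))"
```

```text
A [0.5331 0.3189 0.0963] [0.001 0.001]
B [0.4744 0.3337 0.0932] [0.0028 0.0028]
C [0.4486 0.2418 0.0954] [0.0005 0.0005]
D [0.5099 0.2256 0.0961] [0.0011 0.0011]
rim c [0.4915 0.28   0.0952]
x [ 0.06  -0.015  0.002] 0.06198235051851935 -14.483310006740888 y 0.09582390208465957 -14.8547633881807
tab [0.4188 0.2996 0.0853] [np.float64(0.001974176381259635), np.float64(0.0019741763812594)] off [-0.073  0.02  -0.01 ]
[0.4734 0.3359 0.    ]
[0.5316 0.3236 0.    ]
[0.4533 0.2383 0.    ]
[0.5099 0.2254 0.    ]
[0.6   0.07  0.003] [281.4 215.4]
[ 0.559 -0.199  0.003] [330.4 183.5]
[ 0.411 -0.173  0.003] [359.2 202.1]
[0.456 0.092 0.003] [309.9 235.5]
```

View pics/m.png

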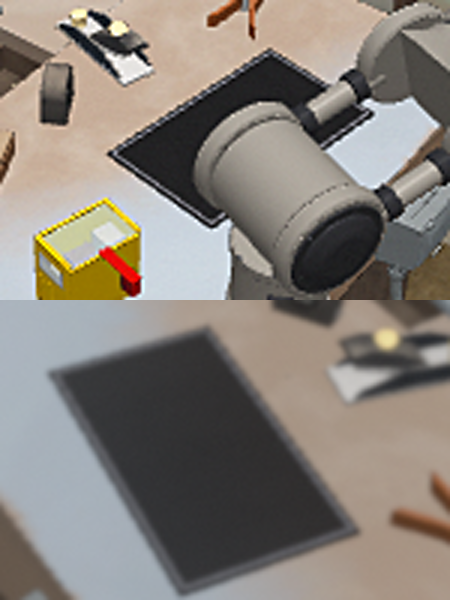

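Cup: axis about (0.492, 0.281), yaw about -14.7°. The triangulated rim is 62 x 96 mm at z = 0.095 (text: 62 x 100 at 0.100), and the tab is on the side facing the robot. Mat: centre about (0.506, -0.053), yaw about -4°. Next is a helper for pose differences.

```bash
cat >> h.py <<'E'
YAW=np.radians(-14.7)
def pose(yaw,tilt):
    "tool y along yaw dir, tool z down tilted (deg) towards y'"
    e=np.array([np.cos(yaw),np.sin(yaw),0]);f=np.array([-e[1],e[0],0]);t=np.radians(tilt)
    z=np.array([0,0,-np.cos(t)])+np.sin(t)*f
    return np.column_stack([np.cross(e,z),e,z])
def delta(g,R,frm=None,tcp=False):
    "delta bringing the grasp point (or TCP) to g with orientation R"
    s=monitor.observe();p0,R0=frm or (np.array(s['tool_pos']),Ro.from_euler('xyz',s['tool_rot']).as_matrix())
    p=np.array(g)+(0 if tcp else R[:,2]*.0188)
    print("xyz",(R0.T@(p-p0)).round(4),"w",np.degrees(Ro.from_matrix(R0.T@R).as_rotvec()).round(2));return p,R
E
python3 - <<'E'
from h import *
R=pose(YAW,45);y=np.array([-np.sin(YAW),np.cos(YAW),0])
g=np.array([.492,.281,.067])-.027*y;print(g,R.round(3))
a=delta([.42,.20,.25],pose(YAW,0),tcp=True)
b=delta(g-.13*R[:,2],R,a)
delta(g,R,b)
E
```

```text
[0.48514854 0.25488377 0.067     ] [[ 0.179  0.967  0.179]
 [ 0.684 -0.254  0.684]
 [ 0.707  0.    -0.707]]
xyz [-0.3597 -0.2296 -0.0236] w [-7.000e-02  5.000e-02  9.079e+01]
xyz [-0.009   0.0491  0.1044] w [-0. 45. -0.]
xyz [-0.   -0.    0.13] w [0. 0. 0.]
```

Call:
move_arm:
  deltas:
    - {"x":-0.36,"y":-0.23,"z":-0.024,"wz":90.8,"hand":0.84}
    - {"x":-0.36,"y":-0.23,"z":-0.024,"wz":90.8,"hand":0.84}
    - {"x":-0.36,"y":-0.23,"z":-0.024,"wz":90.8,"hand":0.84}
    - {"x":-0.36,"y":-0.23,"z":-0.024,"wz":90.8,"hand":0.84}
    - {"x":-0.36,"y":-0.23,"z":-0.024,"wz":90.8,"hand":0.84}
    - {"x":-0.36,"y":-0.23,"z":-0.024,"wz":90.8,"hand":0.84}
    - {"x":-0.36,"y":-0.23,"z":-0.024,"wz":90.8,"hand":0.84}
    - {"x":-0.36,"y":-0.23,"z":-0.024,"wz":90.8,"hand":0.84}
  grip_force: 60

```text
schema error: expected keys x, y, z, wx, wy, wz, hand
```

Call:
move_arm:
  deltas:
    - {"x":-0.36,"y":-0.23,"z":-0.024,"wx":0,"wy":0,"wz":90.8,"hand":0.84}
    - {"x":-0.36,"y":-0.23,"z":-0.024,"wx":0,"wy":0,"wz":90.8,"hand":0.84}
    - {"x":-0.36,"y":-0.23,"z":-0.024,"wx":0,"wy":0,"wz":90.8,"hand":0.84}
    - {"x":-0.36,"y":-0.23,"z":-0.024,"wx":0,"wy":0,"wz":90.8,"hand":0.84}
    - {"x":-0.36,"y":-0.23,"z":-0.024,"wx":0,"wy":0,"wz":90.8,"hand":0.84}
    - {"x":-0.36,"y":-0.23,"z":-0.024,"wx":0,"wy":0,"wz":90.8,"hand":0.84}
    - {"x":-0.36,"y":-0.23,"z":-0.024,"wx":0,"wy":0,"wz":90.8,"hand":0.84}
    - {"x":-0.36,"y":-0.23,"z":-0.024,"wx":0,"wy":0,"wz":90.8,"hand":0.84}
  grip_force: 60

```text
time: 1.1
tool_pos: [0.4225, 0.1971, 0.2504]
tool_rot: [3.141, 0.001, 1.387]
contact_force: [-1.9, 0.1, -0.3]
opening: 0.0771
```

Run:
```python
from h import *
R=pose(YAW,45);y=np.array([-np.sin(YAW),np.cos(YAW),0])
g=np.array([.492,.281,.067])-.027*y
im=viewer.read_camera("wrist");P=viewer.camera_params("wrist");cv2.imwrite("pics/w1.png",im[...,::-1])
print(monitor.observe()['tool_pos'],blobs(mask(im,"yellow"),200),blobs(mask(im,"red"),100))
b=delta(g-.13*R[:,2],R)
```

```text
[0.42136971 0.19817136 0.2502996 ] [([291, 4, 88, 134, 1606], [345.8, 62.4]), ([291, 11, 9, 51, 202], [294.6, 39.5]), ([96, 288, 28, 61, 683], [106.1, 318.2]), ([415, 288, 28, 61, 702], [431.4, 318.8]), ([220, 362, 340, 16, 3435], [413.1, 371.1])] [([228, 59, 68, 21, 1125], [260.9, 68.9])]
xyz [-0.0107  0.0468  0.1046] w [-1.54 45.    3.62]
```

View pics/w1.png

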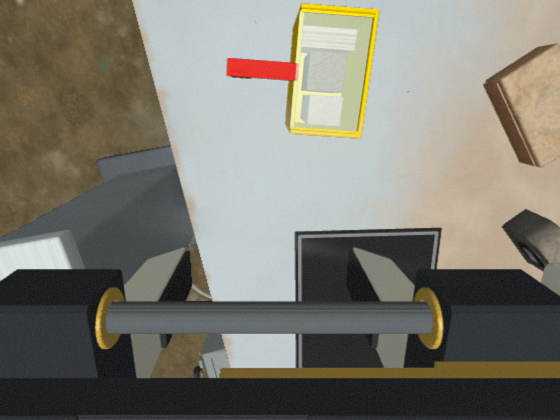

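Wrist view: the rim's outer corners are at about (302,4), (379,10), (361,137) and (290,132). The mat's near corners are at (296,232) and (440,229). I'll cross-check the cup and mat poses with these.

Run:
```python
from h import *
P=viewer.camera_params("wrist")
q=[plane(P,u,.1) for u in((302,4),(379,10),(361,137.5),(290,132))]
print(np.round(q,4)[:,:2].tolist(),np.mean(q,0).round(4))
x=(q[1]-q[0]+q[2]-q[3])/2;y=(q[0]-q[3]+q[1]-q[2])/2
print(np.linalg.norm(x),np.degrees(np.arctan2(x[1],x[0])),np.linalg.norm(y),np.degrees(np.arctan2(y[1],y[0]))-90)
print([plane(P,u,.003).round(3)[:2].tolist() for u in((296,232),(440,229))],"tab",plane(P,(261,68),.097).round(4))
D=viewer.camera_params("side")
m=[plane(D,u,.003)[:2] for u in((256.7,259.3),(310,243.3),(359.3,312.3),(300.7,333))];print("mat",np.round(m,3).tolist(),np.mean(m,0).round(4))
```

```text
[[0.4742, 0.3395], [0.5322, 0.324], [0.5074, 0.2293], [0.4484, 0.2454]] [0.4905 0.2845 0.1   ]
0.060604074091719126 -15.091295437540238 0.09772967471353482 -14.98743954620899
[[0.438, 0.115], [0.612, 0.085]] tab [0.434  0.3004 0.097 ]
mat [[0.441, 0.104], [0.618, 0.079], [0.569, -0.214], [0.397, -0.186]] [ 0.5062 -0.0543]
```

Call:
move_arm:
  deltas:
    - {"x":-0.009,"y":0.045,"z":0.02,"wx":-1.5,"wy":45,"wz":3.6,"hand":0.84}
    - {"x":-0.009,"y":0.045,"z":0.04,"wx":-1.5,"wy":45,"wz":3.6,"hand":0.84}
    - {"x":-0.009,"y":0.045,"z":0.07,"wx":-1.5,"wy":45,"wz":3.6,"hand":0.84}
    - {"x":-0.009,"y":0.045,"z":0.105,"wx":-1.5,"wy":45,"wz":3.6,"hand":0.84}
    - {"x":-0.009,"y":0.045,"z":0.105,"wx":-1.5,"wy":45,"wz":3.6,"hand":0.84}
    - {"x":-0.009,"y":0.045,"z":0.105,"wx":-1.5,"wy":45,"wz":3.6,"hand":0.84}
    - {"x":-0.009,"y":0.045,"z":0.105,"wx":-1.5,"wy":45,"wz":3.6,"hand":0.84}

```text
time: 2.02
tool_pos: [0.4634, 0.1835, 0.1462]
tool_rot: [3.139, -0.784, 1.336]
contact_force: [0.8, 0.5, 0.4]
opening: 0.0771
```

```bash
sed -i 's/radians(-14.7)/radians(-15)/' h.py
python3 - <<'E'
from h import *
R=pose(YAW,45);y=np.array([-np.sin(YAW),np.cos(YAW),0])
g=np.array([.491,.283,.067])-.027*y
s=monitor.observe();print(s['qpos'].round(2) if hasattr(s['qpos'],'round') else s['qpos'])
delta(g,R)
E
```

```text
[-0.27  0.39  2.04  0.98  1.02 -0.71]
xyz [-0.002   0.003   0.1287] w [-0.96  0.07  1.1 ]
```

Call:
move_arm:
  deltas:
    - {"x":-0.002,"y":0.003,"z":0.04,"wx":-1,"wy":0,"wz":1.1,"hand":0.84}
    - {"x":-0.002,"y":0.003,"z":0.08,"wx":-1,"wy":0,"wz":1.1,"hand":0.84}
    - {"x":-0.002,"y":0.003,"z":0.11,"wx":-1,"wy":0,"wz":1.1,"hand":0.84}
    - {"x":-0.002,"y":0.003,"z":0.129,"wx":-1,"wy":0,"wz":1.1,"hand":0.84}
    - {"x":-0.002,"y":0.003,"z":0.129,"wx":-1,"wy":0,"wz":1.1,"hand":0.6}
    - {"x":-0.002,"y":0.003,"z":0.129,"wx":-1,"wy":0,"wz":1.1,"hand":0.5}
    - {"x":-0.002,"y":0.003,"z":0.129,"wx":-1,"wy":0,"wz":1.1,"hand":0.5}
    - {"x":-0.002,"y":0.003,"z":0.129,"wx":-1,"wy":0,"wz":1.1,"hand":0.5}

```text
time: 3.02
tool_pos: [0.4878, 0.2698, 0.0542]
tool_rot: [3.142, -0.787, 1.306]
contact_force: [0.2, 1.3, 6.6]
opening: 0.0619
```

Run:
```python
from h import *
s=monitor.observe()
p0,R0=np.array(s['tool_pos']),Ro.from_euler('xyz',s['tool_rot']).as_matrix()
print(s['contact_force'],R0.round(3)[:,2])
print("up .12", (R0.T@[0,0,.12]).round(4))
```

```text
[0.22508006 1.32301418 6.57332064] [ 0.185  0.684 -0.706]
up .12 [ 0.085   0.     -0.0847]
```

Call:
move_arm:
  deltas:
    - {"x":0.01,"y":0,"z":-0.01,"wx":0,"wy":0,"wz":0,"hand":0.5}
    - {"x":0.04,"y":0,"z":-0.04,"wx":0,"wy":0,"wz":0,"hand":0.5}
    - {"x":0.07,"y":0,"z":-0.07,"wx":0,"wy":-5,"wz":0,"hand":0.5}
    - {"x":0.085,"y":0,"z":-0.085,"wx":0,"wy":-12,"wz":0,"hand":0.5}
    - {"x":0.085,"y":0,"z":-0.085,"wx":0,"wy":-20,"wz":0,"hand":0.5}
    - {"x":0.085,"y":0,"z":-0.085,"wx":0,"wy":-28,"wz":0,"hand":0.5}
    - {"x":0.085,"y":0,"z":-0.085,"wx":0,"wy":-36,"wz":0,"hand":0.5}
    - {"x":0.085,"y":0,"z":-0.085,"wx":0,"wy":-45,"wz":0,"hand":0.5}

```text
time: 4.03
tool_pos: [0.4871, 0.2685, 0.1732]
tool_rot: [-3.141, 0.006, 1.305]
contact_force: [-0.6, -0.3, -6.0]
opening: 0.0616
```

Run:
```python
from h import *
y=np.array([-np.sin(YAW),np.cos(YAW),0])
delta(np.array([.485,.205,.12])+.017*y,pose(YAW,-45))
s=monitor.observe();print(s['qpos'].round(2),s['contact_force'].round(1))
```

```text
xyz [-0.0578  0.0147  0.0668] w [ -0.13 -44.66  -0.22]
[ 0.37  0.45  1.51 -0.    1.18  0.64] [-0.6 -0.3 -6. ]
```

Call:
move_arm:
  deltas:
    - {"x":-0.008,"y":0.002,"z":0.0,"wx":0,"wy":-8,"wz":0,"hand":0.5}
    - {"x":-0.016,"y":0.005,"z":0.01,"wx":0,"wy":-16,"wz":0,"hand":0.5}
    - {"x":-0.026,"y":0.008,"z":0.02,"wx":0,"wy":-24,"wz":0,"hand":0.5}
    - {"x":-0.036,"y":0.011,"z":0.04,"wx":0,"wy":-32,"wz":0,"hand":0.5}
    - {"x":-0.048,"y":0.014,"z":0.055,"wx":0,"wy":-40,"wz":0,"hand":0.5}
    - {"x":-0.058,"y":0.015,"z":0.067,"wx":0,"wy":-44.7,"wz":0,"hand":0.5}
    - {"x":-0.058,"y":0.015,"z":0.085,"wx":0,"wy":-44.7,"wz":0,"hand":0.5}
    - {"x":-0.058,"y":0.015,"z":0.095,"wx":0,"wy":-44.7,"wz":0,"hand":0.5}

```text
time: 5.03
tool_pos: [0.4865, 0.2098, 0.0768]
tool_rot: [-3.139, 0.778, 1.308]
contact_force: [0.8, 0.4, -4.2]
opening: 0.0616
```

Run:
```python
from h import *
y=np.array([-np.sin(YAW),np.cos(YAW),0])
delta(np.array([.485,.205,.077])+.017*y,pose(YAW,-45))
s=monitor.observe();print(s['qpos'].round(2),s['contact_force'].round(1))
im=viewer.read_camera("scene");cv2.imwrite("pics/s2.png",cv2.resize(im[170:300,200:340],(560,520),interpolation=2)[...,::-1])
```

```text
xyz [ 0.0083 -0.0002  0.0103] w [-0.21 -0.41 -0.04]
[ 0.55  0.88  1.25 -0.5   1.63  0.95] [ 0.8  0.4 -4.2]
```

View pics/s2.png

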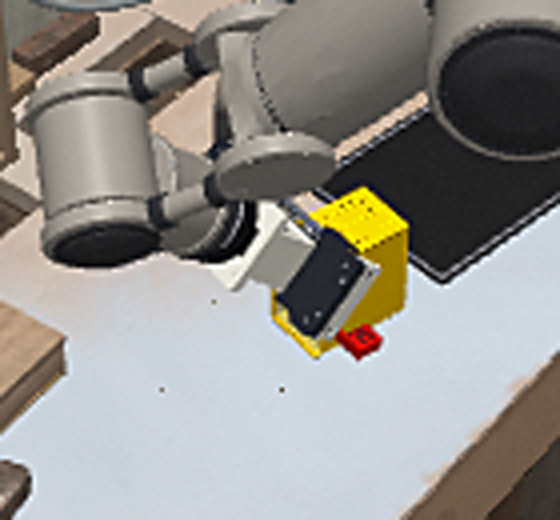

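Crop: the cup is on its side in the gripper, about 13 mm above the bench. The mouth faces +y, with the tab at about (360,340) in the crop. Lowering it.

Call:
move_arm:
  deltas:
    - {"x":0.003,"y":0,"z":0.004,"wx":0,"wy":-0.4,"wz":0,"hand":0.5}
    - {"x":0.006,"y":0,"z":0.007,"wx":0,"wy":-0.4,"wz":0,"hand":0.5}
    - {"x":0.0075,"y":0,"z":0.009,"wx":0,"wy":-0.4,"wz":0,"hand":0.5}
    - {"x":0.0085,"y":0,"z":0.0105,"wx":0,"wy":-0.4,"wz":0,"hand":0.5}
    - {"x":0.0085,"y":0,"z":0.0105,"wx":0,"wy":-0.4,"wz":0,"hand":0.5}

```text
time: 5.7
tool_pos: [0.4863, 0.2086, 0.0649]
tool_rot: [-3.14, 0.787, 1.308]
contact_force: [-0.7, -0.1, -4.7]
opening: 0.0617
```

Call:
move_arm:
  deltas:
    - {"x":0.0007,"y":0,"z":0.0007,"wx":0,"wy":0,"wz":0,"hand":0.5}
    - {"x":0.0014,"y":0,"z":0.0014,"wx":0,"wy":0,"wz":0,"hand":0.5}
    - {"x":0.0014,"y":0,"z":0.0014,"wx":0,"wy":0,"wz":0,"hand":0.5}

```text
time: 6.08
tool_pos: [0.4864, 0.2087, 0.0641]
tool_rot: [-3.141, 0.787, 1.306]
contact_force: [-2.0, 1.6, 5.4]
opening: 0.0617
```

Call:
move_arm:
  deltas:
    - {"x":0,"y":0,"z":0,"wx":0,"wy":0,"wz":0,"hand":0.84}
    - {"x":0,"y":0,"z":0,"wx":0,"wy":0,"wz":0,"hand":0.84}
    - {"x":0,"y":0,"z":0,"wx":0,"wy":0,"wz":0,"hand":0.84}
    - {"x":0,"y":0,"z":-0.02,"wx":0,"wy":0,"wz":0,"hand":0.84}
    - {"x":0,"y":0,"z":-0.06,"wx":0,"wy":0,"wz":0,"hand":0.84}
    - {"x":0,"y":0,"z":-0.11,"wx":0,"wy":0,"wz":0,"hand":0.84}
    - {"x":0,"y":0,"z":-0.15,"wx":0,"wy":0,"wz":0,"hand":0.84}

```text
time: 6.95
tool_pos: [0.5144, 0.3122, 0.1702]
tool_rot: [-3.141, 0.786, 1.307]
contact_force: [0.2, -0.3, 0.3]
opening: 0.0773
```

Run:
```python
from h import *
y=np.array([-np.sin(YAW),np.cos(YAW),0]);L=np.array([.485,.205,0])
a=delta(L+[0,0,.23]-.02*y,pose(YAW,0),tcp=True)
R=pose(YAW,45);g=L-.017*y+[0,0,.077]
b=delta(g-.12*R[:,2],R,a);delta(g,R,b)
```

```text
xyz [-0.135  -0.0004  0.0505] w [-0.08 45.03 -0.11]
xyz [-0.0686 -0.      0.0814] w [-0. 45.  0.]
xyz [0.   0.   0.12] w [0. 0. 0.]
```

Call:
move_arm:
  deltas:
    - {"x":0.0,"y":0,"z":-0.04,"wx":0,"wy":6,"wz":0,"hand":0.84}
    - {"x":-0.05,"y":0,"z":-0.01,"wx":0,"wy":15,"wz":0,"hand":0.84}
    - {"x":-0.09,"y":0,"z":0.02,"wx":0,"wy":25,"wz":0,"hand":0.84}
    - {"x":-0.135,"y":0,"z":0.05,"wx":0,"wy":35,"wz":0,"hand":0.84}
    - {"x":-0.135,"y":0,"z":0.05,"wx":0,"wy":45,"wz":0,"hand":0.84}
    - {"x":-0.135,"y":0,"z":0.05,"wx":0,"wy":45,"wz":0,"hand":0.84}

```text
time: 7.7
tool_pos: [0.4798, 0.1824, 0.2304]
tool_rot: [3.141, 0.001, 1.302]
contact_force: [0.7, 0.1, 0.3]
opening: 0.077
```

Run:
```python
from h import *
im=viewer.read_camera("wrist");P=viewer.camera_params("wrist");cv2.imwrite("pics/w2.png",im[...,::-1])
y=np.array([-np.sin(YAW),np.cos(YAW),0]);L=np.array([.485,.205,0])
R=pose(YAW,45);g=L-.017*y+[0,0,.077]
b=delta(g-.12*R[:,2],R)
print(blobs(mask(im,"yellow"),500))
x=np.array([y[1],-y[0],0])
for a,c in((-31,-50),(31,-50),(31,50),(-31,50)):print(proj(P,L+x*a/1e3+y*c/1e3+[0,0,.1]).round(0))
```

```text
xyz [-0.0663 -0.0004  0.0814] w [ 0.1  45.17 -0.3 ]
[([229, 104, 78, 121, 7163], [267.7, 168.5]), ([96, 288, 28, 61, 633], [105.4, 318.4]), ([415, 288, 28, 61, 666], [431.7, 318.5]), ([221, 362, 339, 16, 3686], [411.5, 371.1])]
[233. 227.]
[304. 227.]
[308. 107.]
[228. 108.]
```

View pics/w2.png

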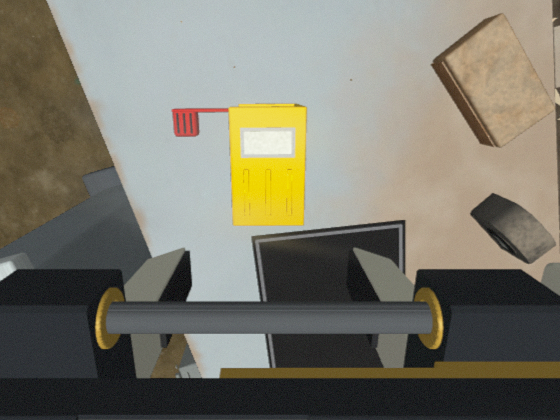

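The wrist view shows the cup flat on its side, with its top face corners at (232,226), (304,225), (306,106) and (230,106). These match my predictions to about 2 px. The shutter is still shut. I'll take the second grasp.

Call:
move_arm:
  deltas:
    - {"x":-0.066,"y":0,"z":0.0,"wx":0,"wy":10,"wz":-0.3,"hand":0.84}
    - {"x":-0.066,"y":0,"z":0.01,"wx":0,"wy":20,"wz":-0.3,"hand":0.84}
    - {"x":-0.066,"y":0,"z":0.03,"wx":0,"wy":30,"wz":-0.3,"hand":0.84}
    - {"x":-0.066,"y":0,"z":0.06,"wx":0,"wy":40,"wz":-0.3,"hand":0.84}
    - {"x":-0.066,"y":0,"z":0.081,"wx":0,"wy":45,"wz":-0.3,"hand":0.84}
    - {"x":-0.066,"y":0,"z":0.081,"wx":0,"wy":45,"wz":-0.3,"hand":0.84}
    - {"x":-0.066,"y":0,"z":0.081,"wx":0,"wy":45,"wz":-0.3,"hand":0.84}

```text
time: 8.62
tool_pos: [0.4631, 0.1219, 0.1484]
tool_rot: [3.142, -0.782, 1.314]
contact_force: [-0.7, 0.0, 0.8]
opening: 0.0771
```

Run:
```python
from h import *
y=np.array([-np.sin(YAW),np.cos(YAW),0]);L=np.array([.485,.205,0])
R=pose(YAW,45);g=L-.017*y+[0,0,.077];delta(g,R)
```

```text
xyz [-0.0014  0.      0.118 ] w [-0.21  0.17  0.22]
```

Call:
move_arm:
  deltas:
    - {"x":-0.001,"y":0,"z":0.04,"wx":0,"wy":0,"wz":0,"hand":0.84}
    - {"x":-0.001,"y":0,"z":0.08,"wx":0,"wy":0,"wz":0,"hand":0.84}
    - {"x":-0.001,"y":0,"z":0.105,"wx":0,"wy":0,"wz":0,"hand":0.84}
    - {"x":-0.001,"y":0,"z":0.118,"wx":0,"wy":0,"wz":0,"hand":0.84}
    - {"x":-0.001,"y":0,"z":0.118,"wx":0,"wy":0,"wz":0,"hand":0.6}
    - {"x":-0.001,"y":0,"z":0.118,"wx":0,"wy":0,"wz":0,"hand":0.5}
    - {"x":-0.001,"y":0,"z":0.118,"wx":0,"wy":0,"wz":0,"hand":0.5}
    - {"x":-0.001,"y":0,"z":0.118,"wx":0,"wy":0,"wz":0,"hand":0.5}

```text
time: 9.62
tool_pos: [0.4844, 0.2008, 0.0648]
tool_rot: [3.139, -0.785, 1.313]
contact_force: [0.2, 0.2, 6.0]
opening: 0.0616
```

Call:
move_arm:
  deltas:
    - {"x":0.01,"y":0,"z":-0.01,"wx":0,"wy":0,"wz":0,"hand":0.5}
    - {"x":0.04,"y":0,"z":-0.04,"wx":0,"wy":0,"wz":0,"hand":0.5}
    - {"x":0.07,"y":0,"z":-0.07,"wx":0,"wy":-5,"wz":0,"hand":0.5}
    - {"x":0.085,"y":0,"z":-0.085,"wx":0,"wy":-12,"wz":0,"hand":0.5}
    - {"x":0.085,"y":0,"z":-0.085,"wx":0,"wy":-20,"wz":0,"hand":0.5}
    - {"x":0.085,"y":0,"z":-0.085,"wx":0,"wy":-28,"wz":0,"hand":0.5}
    - {"x":0.085,"y":0,"z":-0.085,"wx":0,"wy":-36,"wz":0,"hand":0.5}
    - {"x":0.085,"y":0,"z":-0.085,"wx":0,"wy":-45,"wz":0,"hand":0.5}

```text
time: 10.62
tool_pos: [0.4836, 0.2001, 0.1839]
tool_rot: [3.14, 0.007, 1.309]
contact_force: [0.3, -0.2, -6.1]
opening: 0.0616
```

Run:
```python
from h import *
y=np.array([-np.sin(YAW),np.cos(YAW),0]);M=np.array([.515,-.045,0])
# lower: mat 3 mm; cup mouth down: grasp at +27 along y', height 67
delta(M+.027*y+[0,0,.067+.003+.04],pose(YAW,-45))
s=monitor.observe();print(s['qpos'].round(2),s['contact_force'].round(1))
```

```text
xyz [-0.2143  0.0937  0.0889] w [ 7.000e-02 -4.458e+01 -2.000e-02]
[ 0.25  0.38  1.59 -0.01  1.17  0.51] [ 0.3 -0.2 -6.1]
```

Call:
move_arm:
  deltas:
    - {"x":-0.02,"y":0.009,"z":0.0,"wx":0,"wy":-6,"wz":0,"hand":0.5}
    - {"x":-0.05,"y":0.022,"z":0.0,"wx":0,"wy":-12,"wz":0,"hand":0.5}
    - {"x":-0.08,"y":0.035,"z":0.0,"wx":0,"wy":-18,"wz":0,"hand":0.5}
    - {"x":-0.11,"y":0.048,"z":0.0,"wx":0,"wy":-25,"wz":0,"hand":0.5}
    - {"x":-0.145,"y":0.063,"z":0.01,"wx":0,"wy":-32,"wz":0,"hand":0.5}
    - {"x":-0.18,"y":0.08,"z":0.03,"wx":0,"wy":-39,"wz":0,"hand":0.5}
    - {"x":-0.205,"y":0.09,"z":0.05,"wx":0,"wy":-44.6,"wz":0,"hand":0.5}
    - {"x":-0.214,"y":0.094,"z":0.07,"wx":0,"wy":-44.6,"wz":0,"hand":0.5}

```text
time: 11.62
tool_pos: [0.5191, -0.0308, 0.1114]
tool_rot: [-3.138, 0.781, 1.313]
contact_force: [-0.1, 0.2, -4.2]
opening: 0.0616
```

Run:
```python
from h import *
y=np.array([-np.sin(YAW),np.cos(YAW),0]);M=np.array([.515,-.045,0])
delta(M+.027*y+[0,0,.067+.003+.003],pose(YAW,-45))
s=monitor.observe();print(s['qpos'].round(2),s['contact_force'].round(1))
```

```text
xyz [ 0.0356 -0.0001  0.0375] w [-0.06 -0.27  0.16]
[ 0.18  0.71  1.52 -0.7   1.38  0.75] [-0.1  0.2 -4.2]
```

Call:
move_arm:
  deltas:
    - {"x":0.012,"y":0,"z":0.013,"wx":0,"wy":-0.3,"wz":0,"hand":0.5}
    - {"x":0.022,"y":0,"z":0.024,"wx":0,"wy":-0.3,"wz":0,"hand":0.5}
    - {"x":0.03,"y":0,"z":0.032,"wx":0,"wy":-0.3,"wz":0,"hand":0.5}
    - {"x":0.0355,"y":0,"z":0.0375,"wx":0,"wy":-0.3,"wz":0,"hand":0.5}
    - {"x":0.0355,"y":0,"z":0.0375,"wx":0,"wy":-0.3,"wz":0,"hand":0.5}

```text
time: 12.25
tool_pos: [0.5195, -0.0309, 0.0626]
tool_rot: [3.141, 0.785, 1.311]
contact_force: [-0.2, -0.9, -5.8]
opening: 0.0619
```

Call:
move_arm:
  deltas:
    - {"x":0.0007,"y":0,"z":0.0007,"wx":0,"wy":0,"wz":0,"hand":0.5}
    - {"x":0.0014,"y":0,"z":0.0014,"wx":0,"wy":0,"wz":0,"hand":0.5}
    - {"x":0.0014,"y":0,"z":0.0014,"wx":0,"wy":0,"wz":0,"hand":0.5}

```text
time: 12.62
tool_pos: [0.5197, -0.031, 0.0611]
tool_rot: [3.14, 0.785, 1.31]
contact_force: [-0.9, -0.2, -4.6]
opening: 0.0617
```

Call:
move_arm:
  deltas:
    - {"x":0.0007,"y":0,"z":0.0007,"wx":0,"wy":0,"wz":0,"hand":0.5}
    - {"x":0.0014,"y":0,"z":0.0014,"wx":0,"wy":0,"wz":0,"hand":0.5}
    - {"x":0.002,"y":0,"z":0.002,"wx":0,"wy":0,"wz":0,"hand":0.5}
    - {"x":0.002,"y":0,"z":0.002,"wx":0,"wy":0,"wz":0,"hand":0.5}

```text
time: 13.12
tool_pos: [0.5196, -0.031, 0.058]
tool_rot: [3.141, 0.785, 1.311]
contact_force: [0.5, 0.2, -5.0]
opening: 0.0616
```

Call:
move_arm:
  deltas:
    - {"x":0.0005,"y":0,"z":0.0005,"wx":0,"wy":0,"wz":0,"hand":0.5}
    - {"x":0.001,"y":0,"z":0.001,"wx":0,"wy":0,"wz":0,"hand":0.5}
    - {"x":0.001,"y":0,"z":0.001,"wx":0,"wy":0,"wz":0,"hand":0.5}

```text
time: 13.5
tool_pos: [0.5197, -0.031, 0.0571]
tool_rot: [3.14, 0.786, 1.31]
contact_force: [-0.4, 1.7, -0.3]
opening: 0.0619
```

Contact has started. I'll release and back off.

Call:
move_arm:
  deltas:
    - {"x":0.0003,"y":0,"z":0.0003,"wx":0,"wy":0,"wz":0,"hand":0.5}
    - {"x":0.0003,"y":0,"z":0.0003,"wx":0,"wy":0,"wz":0,"hand":0.84}
    - {"x":0.0003,"y":0,"z":0.0003,"wx":0,"wy":0,"wz":0,"hand":0.84}
    - {"x":0.0003,"y":0,"z":0.0003,"wx":0,"wy":0,"wz":0,"hand":0.84}
    - {"x":0,"y":0,"z":-0.02,"wx":0,"wy":0,"wz":0,"hand":0.84}
    - {"x":0,"y":0,"z":-0.06,"wx":0,"wy":0,"wz":0,"hand":0.84}
    - {"x":0,"y":0,"z":-0.11,"wx":0,"wy":0,"wz":0,"hand":0.84}
    - {"x":0,"y":0,"z":-0.15,"wx":0,"wy":0,"wz":0,"hand":0.84}

```text
time: 14.5
tool_pos: [0.5472, 0.0726, 0.1641]
tool_rot: [3.139, 0.784, 1.31]
contact_force: [0.7, -0.0, -0.3]
opening: 0.0773
```

Run:
```python
from h import *
y=np.array([-np.sin(YAW),np.cos(YAW),0]);x=np.array([y[1],-y[0],0]);M=np.array([.515,-.045,0])
# view pose: tilt 0, TCP behind cup (-y'), camera sees toward +x tool
a=delta(M-.04*x-.09*y+[0,0,.23],pose(YAW,0),tcp=True)
```

```text
xyz [-0.1965 -0.0411  0.1029] w [ 0.15 44.95  0.1 ]
```

Call:
move_arm:
  deltas:
    - {"x":-0.04,"y":0,"z":-0.04,"wx":0,"wy":9,"wz":0,"hand":0.84}
    - {"x":-0.075,"y":-0.01,"z":-0.02,"wx":0,"wy":18,"wz":0,"hand":0.84}
    - {"x":-0.11,"y":-0.02,"z":0.015,"wx":0,"wy":28,"wz":0,"hand":0.84}
    - {"x":-0.15,"y":-0.03,"z":0.055,"wx":0,"wy":37,"wz":0,"hand":0.84}
    - {"x":-0.196,"y":-0.041,"z":0.102,"wx":0,"wy":45,"wz":0,"hand":0.84}
    - {"x":-0.196,"y":-0.041,"z":0.102,"wx":0,"wy":45,"wz":0,"hand":0.84}
    - {"x":-0.196,"y":-0.041,"z":0.102,"wx":0,"wy":45,"wz":0,"hand":0.84}

```text
time: 15.38
tool_pos: [0.4525, -0.1227, 0.2292]
tool_rot: [3.141, -0.0, 1.308]
contact_force: [-0.4, 1.2, 0.2]
opening: 0.0772
```

Run:
```python
from h import *
s=monitor.observe();print(s['tool_pos'].round(4),s['qpos'].round(2))
for n in("wrist","side"):
    P=viewer.camera_params(n);im=viewer.read_camera(n);cv2.imwrite(f"pics/{n}3.png",im[...,::-1])
    h=mask(im,"red");print(n,blobs(h,25),blobs(mask(im,"yellow"),200))
    y=np.array([-np.sin(YAW),np.cos(YAW),0]);x=np.array([y[1],-y[0],0]);M=np.array([.515,-.045,.003])
    print("pred tab",proj(P,M-.076*x+[0,0,.028]).round(1),[proj(P,M+x*a/1e3+y*c/1e3+[0,0,.1]).round(0).tolist() for a,c in((-31,-50),(31,-50),(31,50),(-31,50))])
w=cv2.imread("pics/wrist3.png");d=cv2.imread("pics/side3.png")[220:340,240:360]
cv2.imwrite("pics/c3.png",np.vstack([cv2.resize(w[:300],(520,279)),cv2.resize(d,(320,320),interpolation=2) if 0 else np.pad(cv2.resize(d,(320,320),interpolation=2),((0,0),(0,200),(0,0)))]))
```

```text
[ 0.4525 -0.1227  0.2292] [-0.43  0.24  1.67  0.    1.24 -0.17]
wrist [([221, 77, 58, 15, 817], [249.5, 84.3])] [([279, 7, 91, 141, 12000], [322.0, 75.8]), ([96, 288, 28, 61, 698], [106.2, 318.0]), ([415, 288, 28, 61, 699], [431.4, 318.2]), ([220, 362, 340, 16, 3750], [412.5, 371.1])]
pred tab [231.3  84.5] [[281.0, 148.0], [358.0, 148.0], [369.0, 7.0], [282.0, 8.0]]
side [([287, 282, 11, 5, 32], [291.8, 284.0])] [([292, 243, 35, 53, 1239], [309.0, 267.1])]
pred tab [281.  279.6] [[304.0, 270.0], [326.0, 265.0], [312.0, 241.0], [291.0, 245.0]]
```

View pics/c3.png

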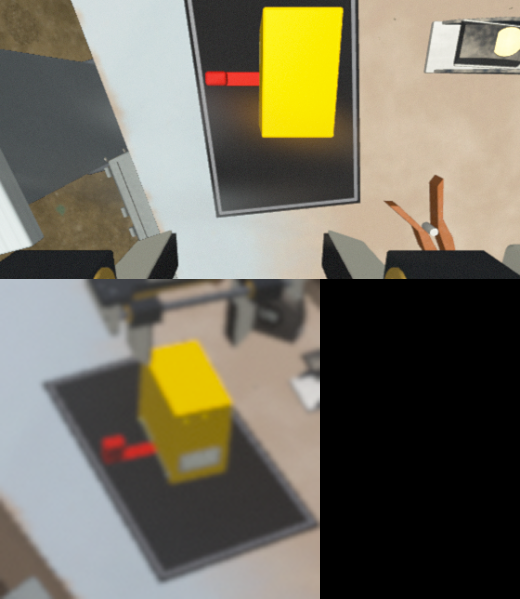

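The cup stands mouth down flat on the mat within about 1 px of prediction. The tab block is at about wrist px (232,84) and side px (282,281). Next I'll triangulate the tab and plan the pinch.

Run:
```python
from h import *
y=np.array([-np.sin(YAW),np.cos(YAW),0]);x=np.array([y[1],-y[0],0]);M=np.array([.515,-.045,0])
W=viewer.camera_params("wrist");D=viewer.camera_params("side")
t,r=tri([ray(W,(232,84.3)),ray(D,(282,281))]);print("tab top",t.round(4),np.round(r,4),"pred",(M-.076*x+[0,0,.031]).round(4))
R=pose(YAW+np.pi/2,0);p=M-.080*x
a=delta(p+[0,0,.10],R,tcp=True);delta(p+[0,0,.010],R,a,tcp=True)
```

```text
tab top [ 0.4436 -0.0237  0.0236] [0.0023 0.0023] pred [ 0.4416 -0.0253  0.031 ]
xyz [ 0.0885 -0.0395  0.129 ] w [ 2.000e-02  0.000e+00 -8.971e+01]
xyz [0.   0.   0.09] w [0. 0. 0.]
```

Call:
move_arm:
  deltas:
    - {"x":0.03,"y":-0.0395,"z":0.0,"wx":0,"wy":0,"wz":-10,"hand":0.45}
    - {"x":0.06,"y":-0.0395,"z":0.0,"wx":0,"wy":0,"wz":-20,"hand":0.45}
    - {"x":0.0885,"y":-0.0395,"z":0.0,"wx":0,"wy":0,"wz":-30,"hand":0.45}
    - {"x":0.0885,"y":-0.0395,"z":0.02,"wx":0,"wy":0,"wz":-40,"hand":0.45}
    - {"x":0.0885,"y":-0.0395,"z":0.04,"wx":0,"wy":0,"wz":-50,"hand":0.45}
    - {"x":0.0885,"y":-0.0395,"z":0.04,"wx":0,"wy":0,"wz":-60,"hand":0.45}
    - {"x":0.0885,"y":-0.0395,"z":0.04,"wx":0,"wy":0,"wz":-70,"hand":0.45}
    - {"x":0.0885,"y":-0.0395,"z":0.04,"wx":0,"wy":0,"wz":-80,"hand":0.45}

```text
time: 16.48
tool_pos: [0.4378, -0.0227, 0.1888]
tool_rot: [3.142, 0.0, 2.72]
contact_force: [0.2, 0.4, 0.3]
opening: 0.0417
```

Run:
```python
from h import *
y=np.array([-np.sin(YAW),np.cos(YAW),0]);x=np.array([y[1],-y[0],0]);M=np.array([.515,-.045,0])
R=pose(YAW+np.pi/2,0);p=M-.080*x
delta(p+[0,0,.010],R,tcp=True);print(monitor.observe()['qpos'].round(2))
```

```text
xyz [-0.0005 -0.0015  0.1788] w [ 0.    0.   -9.14]
[-0.23  0.22  1.81  0.    1.11 -1.38]
```

Call:
move_arm:
  deltas:
    - {"x":0,"y":-0.001,"z":0.04,"wx":0,"wy":0,"wz":-9,"hand":0.45}
    - {"x":0,"y":-0.001,"z":0.09,"wx":0,"wy":0,"wz":-9,"hand":0.45}
    - {"x":0,"y":-0.001,"z":0.13,"wx":0,"wy":0,"wz":-9,"hand":0.45}
    - {"x":0,"y":-0.001,"z":0.16,"wx":0,"wy":0,"wz":-9,"hand":0.45}
    - {"x":0,"y":-0.001,"z":0.178,"wx":0,"wy":0,"wz":-9,"hand":0.45}
    - {"x":0,"y":-0.001,"z":0.178,"wx":0,"wy":0,"wz":-9,"hand":0.45}

```text
time: 17.23
tool_pos: [0.4367, -0.024, 0.0099]
tool_rot: [3.141, -0.003, 2.87]
contact_force: [0.5, 0.1, -0.4]
opening: 0.0416
```

Call:
move_arm:
  deltas:
    - {"x":0,"y":0,"z":0,"wx":0,"wy":0,"wz":0,"hand":0.2}
    - {"x":0,"y":0,"z":0,"wx":0,"wy":0,"wz":0,"hand":0.05}
    - {"x":0,"y":0,"z":0,"wx":0,"wy":0,"wz":0,"hand":0.05}
    - {"x":0,"y":0,"z":0,"wx":0,"wy":0,"wz":0,"hand":0.05}
    - {"x":0,"y":0,"z":0,"wx":0,"wy":0,"wz":0,"hand":0.05}
  grip_force: 20

```text
time: 17.85
tool_pos: [0.4377, -0.0268, 0.0115]
tool_rot: [3.141, 0.002, 2.865]
contact_force: [0.3, 4.1, 2.9]
opening: 0.0139
```

Call:
move_arm:
  deltas:
    - {"x":0.006,"y":-0.002,"z":0,"wx":0,"wy":0,"wz":0,"hand":0.05}
    - {"x":0.013,"y":-0.002,"z":0,"wx":0,"wy":0,"wz":0,"hand":0.05}
    - {"x":0.02,"y":-0.002,"z":0,"wx":0,"wy":0,"wz":0,"hand":0.05}
    - {"x":0.027,"y":-0.002,"z":0,"wx":0,"wy":0,"wz":0,"hand":0.05}
    - {"x":0.034,"y":-0.002,"z":0,"wx":0,"wy":0,"wz":0,"hand":0.05}
    - {"x":0.041,"y":-0.002,"z":0,"wx":0,"wy":0,"wz":0,"hand":0.05}
    - {"x":0.047,"y":-0.002,"z":0,"wx":0,"wy":0,"wz":0,"hand":0.05}
    - {"x":0.052,"y":-0.002,"z":0,"wx":0,"wy":0,"wz":0,"hand":0.05}

```text
time: 18.85
tool_pos: [0.3861, -0.0144, 0.011]
tool_rot: [3.141, 0.0, 2.865]
contact_force: [0.6, -1.0, 2.3]
opening: 0.0142
```

Call:
move_arm:
  deltas:
    - {"x":0.001,"y":0,"z":0,"wx":0,"wy":0,"wz":0,"hand":0.05}
    - {"x":0.002,"y":0,"z":0,"wx":0,"wy":0,"wz":0,"hand":0.05}
    - {"x":0.003,"y":0,"z":0,"wx":0,"wy":0,"wz":0,"hand":0.05}
    - {"x":0.004,"y":0,"z":0,"wx":0,"wy":0,"wz":0,"hand":0.05}
    - {"x":0.004,"y":0,"z":0,"wx":0,"wy":0,"wz":0,"hand":0.05}

```text
time: 19.48
tool_pos: [0.3827, -0.0134, 0.011]
tool_rot: [3.141, 0.0, 2.865]
contact_force: [0.2, -0.2, 2.2]
opening: 0.0139
```

Run:
```python
from h import *
s=monitor.observe();print(s['tool_pos'].round(4),s['contact_force'].round(1),np.linalg.norm((s['tool_pos']-[.4377,-.0268,.0115])[:2]))
D=viewer.camera_params("side");im=viewer.read_camera("side");y=np.array([-np.sin(YAW),np.cos(YAW),0]);x=np.array([y[1],-y[0],0]);M=np.array([.515,-.045,.003])
print(blobs(mask(im,"yellow"),200),blobs(mask(im,"red"),10))
im=viewer.read_camera("side");cv2.imwrite("pics/p4.png",cv2.resize(im[200:340,220:360],(560,560),interpolation=2)[...,::-1])
```

```text
[ 0.3827 -0.0134  0.011 ] [ 0.2 -0.2  2.2] 0.056582556944129093
[([292, 244, 35, 53, 1251], [308.8, 267.4])] []
```

View pics/p4.png

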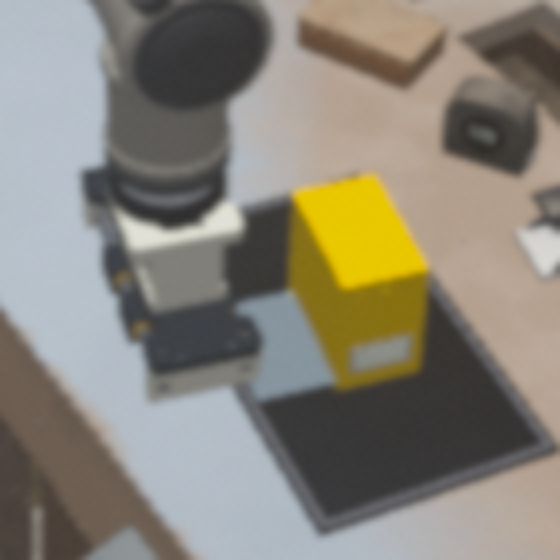

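The clear plate has slid out and the cup hasn't moved (yellow blob centroid unchanged to 0.3 px). I'll pull 2–3 mm more, feeling for the end stop.

Call:
move_arm:
  deltas:
    - {"x":0.001,"y":0,"z":0,"wx":0,"wy":0,"wz":0,"hand":0.05}
    - {"x":0.002,"y":0,"z":0,"wx":0,"wy":0,"wz":0,"hand":0.05}
    - {"x":0.002,"y":0,"z":0,"wx":0,"wy":0,"wz":0,"hand":0.05}

```text
time: 19.95
tool_pos: [0.3814, -0.013, 0.0112]
tool_rot: [3.141, 0.002, 2.864]
contact_force: [1.8, -1.0, 1.2]
opening: 0.014
```

Run:
```python
from h import *
s=monitor.observe();print(s['tool_pos'].round(4),s['contact_force'].round(1),np.linalg.norm((s['tool_pos']-[.4377,-.0268,.0115])[:2]))
im=viewer.read_camera("side");print(blobs(mask(im,"yellow"),200))
```

```text
[ 0.3814 -0.013   0.0112] [ 1.8 -1.   1.2] 0.05792615177646032
[([292, 244, 35, 53, 1256], [308.5, 267.5])]
```

A 1.8 N reaction at 57.9 mm of pull means the end stop is reached. I'll release and rise.

Call:
move_arm:
  deltas:
    - {"x":0,"y":0,"z":0,"wx":0,"wy":0,"wz":0,"hand":0.4}
    - {"x":0,"y":0,"z":0,"wx":0,"wy":0,"wz":0,"hand":0.4}
    - {"x":0,"y":0,"z":0,"wx":0,"wy":0,"wz":0,"hand":0.4}
    - {"x":0,"y":0,"z":-0.02,"wx":0,"wy":0,"wz":0,"hand":0.4}
    - {"x":0,"y":0,"z":-0.06,"wx":0,"wy":0,"wz":0,"hand":0.4}
    - {"x":0,"y":0,"z":-0.11,"wx":0,"wy":0,"wz":0,"hand":0.6}
    - {"x":0,"y":0,"z":-0.16,"wx":0,"wy":0,"wz":0,"hand":0.9}
    - {"x":0,"y":0,"z":-0.2,"wx":0,"wy":0,"wz":0,"hand":0.9}
  grip_force: 60

```text
time: 21.0
tool_pos: [0.3805, -0.0129, 0.213]
tool_rot: [3.141, 0.002, 2.865]
contact_force: [0.8, -1.1, -0.3]
opening: 0.0621
```

Run:
```python
from h import *
im=viewer.read_camera("side");print(blobs(mask(im,"yellow"),200),blobs(mask(im,"red"),10))
im=viewer.read_camera("wrist");print(blobs(mask(im,"yellow"),400),blobs(mask(im,"red"),50))
y=np.array([-np.sin(YAW),np.cos(YAW),0]);x=np.array([y[1],-y[0],0]);M=np.array([.515,-.045,.0])
P=viewer.camera_params("side");print("tab pred open",proj(P,M-.132*x+[0,0,.031]).round(1))
delta(M+[0,0,.20],pose(YAW,0),tcp=True)
```

```text
[([292, 244, 35, 53, 1252], [308.6, 267.5])] []
[([219, 261, 105, 41, 3494], [271.1, 283.3]), ([119, 288, 25, 61, 632], [128.1, 318.2]), ([395, 288, 25, 61, 620], [409.5, 318.2]), ([196, 334, 357, 44, 6885], [329.4, 360.1])] [([263, 168, 12, 34, 358], [268.8, 184.2])]
tab pred open [261.5 283.9]
xyz [-0.1358  0.0057  0.0158] w [ 0.42  0.36 89.14]
```

Call:
move_arm:
  deltas:
    - {"x":-0.03,"y":0.001,"z":0,"wx":0.4,"wy":0.3,"wz":10.5,"hand":0.9}
    - {"x":-0.06,"y":0.003,"z":0,"wx":0.4,"wy":0.3,"wz":21,"hand":0.9}
    - {"x":-0.09,"y":0.005,"z":0,"wx":0.4,"wy":0.3,"wz":31.5,"hand":0.9}
    - {"x":-0.12,"y":0.006,"z":0,"wx":0.4,"wy":0.3,"wz":42,"hand":0.9}
    - {"x":-0.136,"y":0.006,"z":0,"wx":0.4,"wy":0.3,"wz":52.5,"hand":0.9}
    - {"x":-0.136,"y":0.006,"z":0,"wx":0.4,"wy":0.3,"wz":63,"hand":0.9}
    - {"x":-0.136,"y":0.006,"z":0,"wx":0.4,"wy":0.3,"wz":73.5,"hand":0.9}
    - {"x":-0.136,"y":0.006,"z":0,"wx":0.4,"wy":0.3,"wz":84,"hand":0.9}

```text
time: 22.1
tool_pos: [0.5125, -0.0442, 0.2097]
tool_rot: [-3.132, 0.0, 1.392]
contact_force: [0.6, -0.8, -1.4]
opening: 0.0826
```

Run:
```python
from h import *
M=np.array([.515,-.045,.0]);delta(M+[0,0,.054],pose(YAW,0),tcp=True);print(monitor.observe()['qpos'].round(2))
```

```text
xyz [-0.0003  0.0041  0.1556] w [-0.56  0.04  4.78]
[-0.23  0.34  1.57 -0.    1.24 -0.06]
```

Call:
move_arm:
  deltas:
    - {"x":0,"y":0.003,"z":0.03,"wx":-0.5,"wy":0,"wz":4.8,"hand":0.92}
    - {"x":0,"y":0.003,"z":0.07,"wx":-0.5,"wy":0,"wz":4.8,"hand":0.92}
    - {"x":0,"y":0.003,"z":0.11,"wx":-0.5,"wy":0,"wz":4.8,"hand":0.92}
    - {"x":0,"y":0.003,"z":0.14,"wx":-0.5,"wy":0,"wz":4.8,"hand":0.92}
    - {"x":0,"y":0.003,"z":0.155,"wx":-0.5,"wy":0,"wz":4.8,"hand":0.92}
    - {"x":0,"y":0.003,"z":0.155,"wx":-0.5,"wy":0,"wz":4.8,"hand":0.92}

```text
time: 22.85
tool_pos: [0.5143, -0.0446, 0.0551]
tool_rot: [-3.141, 0.001, 1.315]
contact_force: [0.3, -0.3, 0.0]
opening: 0.0843
```

Call:
move_arm:
  deltas:
    - {"x":0,"y":0,"z":0,"wx":0,"wy":0,"wz":0,"hand":0.75}
    - {"x":0,"y":0,"z":0,"wx":0,"wy":0,"wz":0,"hand":0.7}
    - {"x":0,"y":0,"z":0,"wx":0,"wy":0,"wz":0,"hand":0.65}
    - {"x":0,"y":0,"z":0,"wx":0,"wy":0,"wz":0,"hand":0.5}
    - {"x":0,"y":0,"z":0,"wx":0,"wy":0,"wz":0,"hand":0.5}
  grip_force: 40

```text
time: 23.48
tool_pos: [0.5151, -0.0447, 0.0569]
tool_rot: [3.14, 0.001, 1.315]
contact_force: [-2.0, 0.6, 5.9]
opening: 0.0616
```

Call:
move_arm:
  deltas:
    - {"x":0,"y":0,"z":-0.003,"wx":0,"wy":0,"wz":0,"hand":0.5}
    - {"x":0,"y":0,"z":-0.008,"wx":0,"wy":0,"wz":0,"hand":0.5}
    - {"x":0,"y":0,"z":-0.015,"wx":0,"wy":0,"wz":0,"hand":0.5}
    - {"x":0,"y":0,"z":-0.024,"wx":0,"wy":0,"wz":0,"hand":0.5}
    - {"x":0,"y":0,"z":-0.034,"wx":0,"wy":0,"wz":0,"hand":0.5}
    - {"x":0,"y":0,"z":-0.045,"wx":0,"wy":0,"wz":0,"hand":0.5}
    - {"x":0,"y":0,"z":-0.056,"wx":0,"wy":0,"wz":0,"hand":0.5}
    - {"x":0,"y":0,"z":-0.067,"wx":0,"wy":0,"wz":0,"hand":0.5}

```text
time: 24.48
tool_pos: [0.515, -0.0447, 0.124]
tool_rot: [3.14, 0.001, 1.315]
contact_force: [-0.1, 0.5, -4.1]
opening: 0.062
```

Call:
move_arm:
  deltas:
    - {"x":0,"y":0,"z":-0.012,"wx":0,"wy":0,"wz":0,"hand":0.5}
    - {"x":0,"y":0,"z":-0.024,"wx":0,"wy":0,"wz":0,"hand":0.5}
    - {"x":0,"y":0,"z":-0.036,"wx":0,"wy":0,"wz":0,"hand":0.5}
    - {"x":0,"y":0,"z":-0.048,"wx":0,"wy":0,"wz":0,"hand":0.5}
    - {"x":0,"y":0,"z":-0.06,"wx":0,"wy":0,"wz":0,"hand":0.5}
    - {"x":0,"y":0,"z":-0.07,"wx":0,"wy":0,"wz":0,"hand":0.5}
    - {"x":0,"y":0,"z":-0.07,"wx":0,"wy":0,"wz":0,"hand":0.5}

```text
time: 25.35
tool_pos: [0.5153, -0.0447, 0.194]
tool_rot: [3.138, 0.001, 1.315]
contact_force: [-0.3, -0.1, -4.6]
opening: 0.0617
```

Run:
```python
from h import *
s=monitor.observe();print(s['tool_pos'].round(4),s['contact_force'].round(1))
im=viewer.read_camera("side");cv2.imwrite("pics/l5.png",cv2.resize(im[180:340,220:380],(560,560),interpolation=2)[...,::-1])
delta(np.array([.49,.26,s['tool_pos'][2]]),pose(YAW,0),tcp=True)
```

```text
[ 0.5153 -0.0447  0.194 ] [-0.3 -0.1 -4.6]
xyz [ 0.2884 -0.1013 -0.0011] w [0.12 0.03 0.33]
```

View pics/l5.png

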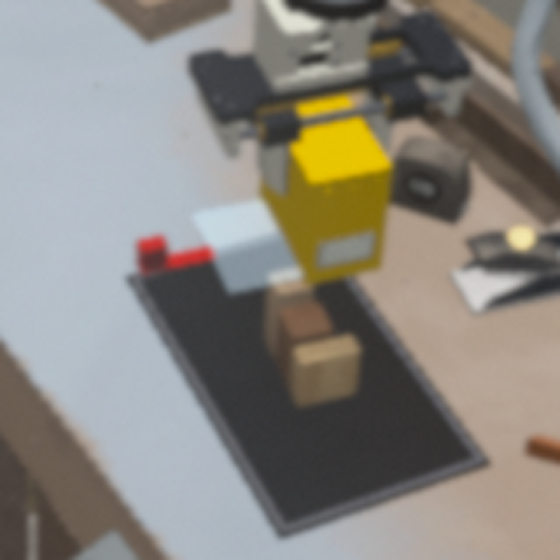

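Three offcuts lie together near the mat's centre, and the empty cup hangs well clear with its shutter open. I'll move it beside the mat.

Call:
move_arm:
  deltas:
    - {"x":0.02,"y":-0.008,"z":0,"wx":0,"wy":0,"wz":0.3,"hand":0.5}
    - {"x":0.06,"y":-0.024,"z":0,"wx":0,"wy":0,"wz":0.3,"hand":0.5}
    - {"x":0.1,"y":-0.04,"z":0,"wx":0,"wy":0,"wz":0.3,"hand":0.5}
    - {"x":0.14,"y":-0.055,"z":0,"wx":0,"wy":0,"wz":0.3,"hand":0.5}
    - {"x":0.18,"y":-0.07,"z":0,"wx":0,"wy":0,"wz":0.3,"hand":0.5}
    - {"x":0.215,"y":-0.084,"z":0.01,"wx":0,"wy":0,"wz":0.3,"hand":0.5}
    - {"x":0.234,"y":-0.092,"z":0.03,"wx":0,"wy":0,"wz":0.3,"hand":0.5}
    - {"x":0.234,"y":-0.092,"z":0.055,"wx":0,"wy":0,"wz":0.3,"hand":0.5}

```text
time: 26.4
tool_pos: [0.4848, 0.2066, 0.137]
tool_rot: [3.14, 0.0, 1.312]
contact_force: [0.5, 0.7, -4.5]
opening: 0.0618
```

Call:
move_arm:
  deltas:
    - {"x":0,"y":0,"z":0.02,"wx":0,"wy":0,"wz":0,"hand":0.5}
    - {"x":0,"y":0,"z":0.04,"wx":0,"wy":0,"wz":0,"hand":0.5}
    - {"x":0,"y":0,"z":0.058,"wx":0,"wy":0,"wz":0,"hand":0.5}
    - {"x":0,"y":0,"z":0.07,"wx":0,"wy":0,"wz":0,"hand":0.5}
    - {"x":0,"y":0,"z":0.077,"wx":0,"wy":0,"wz":0,"hand":0.5}
    - {"x":0,"y":0,"z":0.08,"wx":0,"wy":0,"wz":0,"hand":0.5}
    - {"x":0,"y":0,"z":0.08,"wx":0,"wy":0,"wz":0,"hand":0.5}

```text
time: 27.28
tool_pos: [0.4856, 0.205, 0.0581]
tool_rot: [3.139, 0.0, 1.31]
contact_force: [-0.3, -0.1, -4.7]
opening: 0.0616
```

Call:
move_arm:
  deltas:
    - {"x":0,"y":0,"z":0.001,"wx":0,"wy":0,"wz":0,"hand":0.5}
    - {"x":0,"y":0,"z":0.002,"wx":0,"wy":0,"wz":0,"hand":0.5}
    - {"x":0,"y":0,"z":0.003,"wx":0,"wy":0,"wz":0,"hand":0.5}
    - {"x":0,"y":0,"z":0.003,"wx":0,"wy":0,"wz":0,"hand":0.5}

```text
time: 27.78
tool_pos: [0.4853, 0.2049, 0.0548]
tool_rot: [3.14, 0.001, 1.31]
contact_force: [0.7, -0.0, -3.6]
opening: 0.062
```

Call:
move_arm:
  deltas:
    - {"x":0,"y":0,"z":0.0005,"wx":0,"wy":0,"wz":0,"hand":0.5}
    - {"x":0,"y":0,"z":0.001,"wx":0,"wy":0,"wz":0,"hand":0.5}
    - {"x":0,"y":0,"z":0.0013,"wx":0,"wy":0,"wz":0,"hand":0.5}
    - {"x":0,"y":0,"z":0.0013,"wx":0,"wy":0,"wz":0,"hand":0.5}

```text
time: 28.28
tool_pos: [0.4854, 0.2049, 0.054]
tool_rot: [3.14, 0.0, 1.309]
contact_force: [-2.5, -0.5, 2.6]
opening: 0.0617
```

Contact. I'll release, rise and check.

Call:
move_arm:
  deltas:
    - {"x":0,"y":0,"z":0,"wx":0,"wy":0,"wz":0,"hand":0.9}
    - {"x":0,"y":0,"z":0,"wx":0,"wy":0,"wz":0,"hand":0.9}
    - {"x":0,"y":0,"z":0,"wx":0,"wy":0,"wz":0,"hand":0.9}
    - {"x":0,"y":0,"z":0,"wx":0,"wy":0,"wz":0,"hand":0.9}
    - {"x":0,"y":0,"z":-0.04,"wx":0,"wy":0,"wz":0,"hand":0.9}
    - {"x":0,"y":0,"z":-0.09,"wx":0,"wy":0,"wz":0,"hand":0.9}
    - {"x":0,"y":0,"z":-0.14,"wx":0,"wy":0,"wz":0,"hand":0.9}
    - {"x":-0.05,"y":0,"z":-0.17,"wx":0,"wy":0,"wz":0,"hand":0.9}

```text
time: 29.28
tool_pos: [0.4734, 0.158, 0.2261]
tool_rot: [3.136, -0.002, 1.313]
contact_force: [2.0, -1.0, 0.6]
opening: 0.0825
```

Call:
move_arm:
  deltas:
    - {"x":-0.05,"y":-0.02,"z":-0.01,"wx":0,"wy":0,"wz":0,"hand":0.9}
    - {"x":-0.1,"y":-0.04,"z":-0.02,"wx":0,"wy":0,"wz":0,"hand":0.9}
    - {"x":-0.12,"y":-0.05,"z":-0.02,"wx":0,"wy":0,"wz":0,"hand":0.9}
    - {"x":-0.12,"y":-0.05,"z":-0.02,"wx":0,"wy":0,"wz":0,"hand":0.9}

```text
time: 29.78
tool_pos: [0.3923, 0.053, 0.244]
tool_rot: [3.139, 0.0, 1.307]
contact_force: [0.7, 0.2, -0.2]
opening: 0.0822
```

Run:
```python
from h import *
s=monitor.observe();print(s['tool_pos'].round(4),s['contact_force'].round(1))
im=viewer.read_camera("side")
w=viewer.read_camera("wrist")
a=cv2.resize(im[150:340,200:390],(400,400),interpolation=2);b=cv2.resize(w,(400,300))
cv2.imwrite("pics/f6.png",np.hstack([a,np.pad(b,((0,100),(0,0),(0,0)))])[...,::-1])
P=viewer.camera_params("side");y=np.array([-np.sin(YAW),np.cos(YAW),0]);x=np.array([y[1],-y[0],0]);M=np.array([.485,.205,.0])
print(blobs(mask(im,"yellow"),100),blobs(mask(im,"red"),8),"pred",[proj(P,M+x*a/1e3+y*c/1e3+[0,0,.1]).round(0).tolist() for a,c in((-31,-50),(31,-50),(31,50),(-31,50))],proj(P,M-.132*x+[0,0,.028]))
```

```text
[0.3923 0.053  0.244 ] [ 0.7  0.2 -0.2]
[([240, 203, 27, 42, 765], [253.1, 220.7])] [] pred [[246.0, 223.0], [266.0, 219.0], [257.0, 200.0], [238.0, 203.0]] [210.02287519 237.16983253]
```

View pics/f6.png

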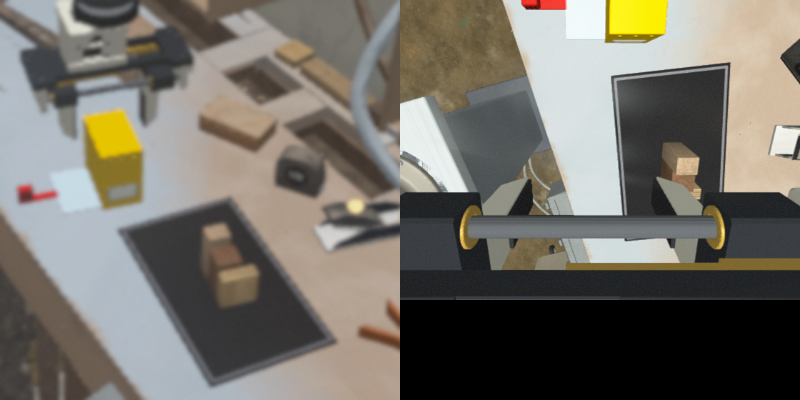

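The cup stands mouth down on the bare bench clear of the mat, with its shutter open. The three offcuts are together on the mat, the other tools haven't moved, and the gripper is clear of everything.

```bash
python3 -c "
from cell import robot
print(robot.hand_in())"
```

```text
the job is handed in; nothing more can be done
None
```

The job is done and handed in at about 30 s of the 72 s limit; the hand-in gave no verdict.

**What I did:** I turned the cup over with two 45° grasps, laying it on its side on the bench in between, and set it mouth down on the mat with the shutter shut. I then pulled the red tab out about 57 mm until the end stop pushed back with 1.8 N. The cup moved less than 1 px in the side view. I lifted it straight up and stood it mouth down on the bench beside the mat.

**Last checks:** The final pictures show:
- The cup upright on the bench, clear of the mat and within about 2 px of where I meant to put it.
- All three offcuts together on the mat.
- The gripper away from everything.
- The tools in view where they had been. The screwdriver and the mallet end of the bench were not in the last pictures, but the arm never worked there.

**What disagreed:**
- The two-view heights came out low: the rim 5 mm under the stated height and the tab top about 7 mm under. The side view is blurred, so I used the stated heights, and contact confirmed them.
- The tab was 2–3 mm off to one side when pinched, which gave a 4 N side force.
- My red colour mask missed the tab in the last side picture, though the tab is plainly visible there.

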